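# Space an end plate off the fence and hold it flush for tacking

## Task

Of the two fit-up stops on the welding table, find the one whose gap between rear fence posts and front lugs is wide enough for the short square tube, lay the tube down into that gap across both posts and let go of it; never force it into the narrow one. Then lift the end plate by its loop handle, stand it on the same stop between the front lugs with its flat upright face towards the tube, and push it firmly, without ramming, until the tube is tight against both posts and the face flush on the tube. Finish while still gripping the handle and keeping up that push, as for a tack weld, and leave the other loose things where they are.

Things in the scene. Friction and masses are not known exactly. Their poses are not given: they have to be found in the camera images.
- wide_stop: Fixed dark steel fit-up stop with the WIDE gap (42 mm); the two stops may swap sides. Origin: table level, mid-width, plane of the fence's front face; x points away from the robot into the fence (yaw within 0.2 rad), y left. Base plate 6 mm thick, 116 mm wide, x -135 to +20 mm. Fence: two posts, x 0 to 14, y 25 to 58 mm each side, tops 46 mm above the table.
- wide_gap (a point): Middle of the wide gap on the top of the base plate (6 mm above the table), 21 mm before the fence. The gap runs along the stop's y, open above and at its ends: fence posts behind (50 mm open notch between them, for a finger), lugs in front.
- wide_bay (a point): Between the two front lugs of the wide stop, on the base plate, 48 mm before the fence. Lugs: y 36 to 58 mm each side (72 mm clear between), x -54 to -42 mm, tops 30 mm above the table. The end plate enters here.
- narrow_stop: The other fixed fit-up stop, alike in everything except that its gap is only 25 mm (rear faces of its lugs at x = -25 mm): too narrow for the tube. Same frame. An extraction hood hangs about 0.38 m above the table behind the stops (from about x = 0.6 m in the world, near the middle): cross the table in front of it, at x of about 0.47 m.
- spacer: Loose piece of dark square steel tube, 35 mm (x) by 85 mm (y, its length) by 35 mm high, lying on the table; about 0.2 kg; hollow, open at both ends. Origin: centre of its underside, y axis along its length. Grip it across its 35 mm width near mid-length. In the gap it lies along the stop's y axis on the base plate.
- end_plate: Loose dark steel end plate, about 0.4 kg, 90 mm long (x), 56 mm wide (y): a 6 mm foot, a flat upright face plate at its +x end (56 mm wide, top 44 mm above the underside), a low toe bar (19 mm high, x -48 to -36 mm) at its rear and a loop handle over the middle. Origin: underside, below the handle. It starts with +x away from the robot, within 0.6 rad.
- handle (a point): Middle of the end plate's handle bar: a 10 mm round bar along the plate's y axis, axis 50 mm above the underside, 36 mm free between its legs, free beneath down to the foot. The plate nearly balances from it. 33 mm clear between the bar and the toe bar, 31 mm to the upright face.
- nut: Bystander: loose steel hexagon nut, 27x31x15 mm; origin under its centre.
- nozzle: Bystander: loose copper gas nozzle, 25x68x25 mm, lying; origin under its centre.
- washer: Bystander: loose square washer plate, 46x46x6 mm; origin under its centre.
- flat: Bystander: loose dark flat-bar offcut, 30x85x6 mm; origin under its centre.
- face (a point): Middle of the flat front of the end plate's upright face: 42 mm ahead (+x) of the handle, 22 mm above the underside. This front is pressed on the tube.
Not all that is in view belongs to the job. Of the things that look like the spacer, take the one that is farthest to the robot's right at the start.

How it is judged:
On the way, in this order (a step that is already met when the one before it is completed fails the run):
1. the tube lies in the wide gap on the base plate across both fence posts, and is let go (x of spacer in the frame of wide_stop between -0.028 and -0.014 m and y of spacer in the frame of wide_stop between -0.014 and 0.014 m and z of spacer in the frame of wide_stop below 0.009 m and angle between the y axis of spacer and the y axis of wide_stop, either way round below 0.2 rad and contact force between the fingers and spacer below 0.3 N), for 0.2 s.
2. the end plate is lifted by its handle (height (world z) of end_plate above 0.02 m and distance between the grasp point and handle below 0.03 m and contact force between the fingers and end_plate above 1 N), for 0.2 s.
At the end, for the whole second after the job is handed in: Tube untouched in the wide gap, on the base, within 16 mm of mid-width, 3 mm of the fence, 0.04 rad square. End plate upright on the same base (3 mm, 0.05 rad), face 32 to 38 mm off the fence, square to 0.05 rad, pressed on the tube with over 3 N, at rest, still gripped by its handle (x of spacer in the frame of wide_stop between -0.0205 and -0.0145 m and y of spacer in the frame of wide_stop between -0.016 and 0.016 m and z of spacer in the frame of wide_stop below 0.009 m and angle between the y axis of spacer and the y axis of wide_stop, either way round below 0.04 rad and x of face in the frame of wide_stop between -0.038 and -0.032 m and z of end_plate in the frame of wide_stop between 0.003 and 0.0095 m and angle between the x axis of end_plate and the x axis of wide_stop, either way round below 0.05 rad and angle between end_plate's own z axis and vertical below 0.05 rad and contact force between end_plate and spacer above 3 N and contact force between the fingers and end_plate above 2 N and contact force between the fingers and spacer below 0.3 N and distance between the grasp point and handle below 0.03 m and linear speed of end_plate below 0.02 m/s); the arm keeps its last pose, push and grip.
It fails at once if the tube is forced against the narrow stop (over 8 N) (contact force between spacer and narrow_stop above 8 N).
It fails at once if the end plate rams the tube (over 45 N) (contact force between end_plate and spacer above 45 N).
It fails at once if a loose bystander is shifted by more than 30 mm (distance of any of nut, nozzle, washer, flat from where it was at the start of the episode above 0.03 m).
It also fails if it takes over 72 s, if anything falls off the work surface, if the arm or the gripper's body presses on something with over 40 N, if the wrist force passes 120 N, or if a joint passes its speed limit or range.

## Robot

A 7-joint arm with a two-finger parallel gripper is mounted at the origin on a cart in front of the work surface, level with it; the furniture and walls round the work are solid. World frame = base frame: x ahead of the robot, y to its left, z up, the work surface at z = 0. Lengths are in m, angles in rad, forces in N, time in s.
With the tool pointing down it reaches from about 0.4 to 0.85 m from the base axis. Payload 10.4 kg.
Tool frame: the origin (TCP) lies midway between the tips of the shut fingers; the grasp point (between the pads) lies 19 mm behind it; z points along the fingers, y is the direction in which the jaws open and shut (so a half turn about z gives the same grasp; the last joint's range is limited). The gripper opens to 87 mm and grips with 3 to 60 N. Pads are 19 mm wide; open, the fingers measure 117 mm over their backs; the gripper's body (75 mm by 190 mm) begins 51 mm behind the grasp point.
Start: joints at [1.165, 0.332, -0.065, 1.46, 0.022, 1.35, -0.088], TCP at [0.233, -0.58, 0.223] pointing down, gripper open.
Joint ranges: [-2.6, 2.6], [-0.5, 2.12], [-1.47, 1.34], [0.16, 2.42], [-1.27, 4.41], [0.06, 2.06], [-2.6, 2.6]. Speed limits (rad/s): [2.22, 2.22, 2.79, 2.79, 3.14, 3.14, 3.14].

## Interface

Orientations are given as [roll, pitch, yaw] about the fixed x, y, z axes, in that order (R = Rz(yaw) Ry(pitch) Rx(roll)).
In Python, from station import env gives the robot as it stands.
- The arm moves only by the tool servo_tool, never from a script. Its argument "rows" is text: rows parted by semicolons, each of 6 numbers parted by spaces: the shift along the tool's x, y, z in m, then the turn, a rotation vector about the tool's x, y, z in degrees. In form: x y z wx wy wz; .... A call has 1 to 20 rows; each row shifts and turns the commanded pose from where the row before left it, along the tool's axes as they then stand; what a row does not reach is not made up. A row lasts 1/12 s, in which the tool goes at most 41.7 mm and 7.16 degrees, less where a joint would pass 70% of its speed; a pose out of reach is approached as far as the arm can. A call is refused whole if a number of a shift passes 0.0417 or a number of a turn 7.16, either way. A call with a gripper value outside its range is refused whole. "gripper" is the gripper command: -1 is fully open, 1 is shut, values between are in proportion, set as the call begins (left out, the last holds). The fingers move at their own pace and stop on an object; "grip_force" is the grip in N (left out, the last holds). Time passes only in rows, so rows that do not move let the fingers close. It gives the time, the measured TCP pose, the force and the opening at its end, in the units of the state.
- env.observe(): the state, without advancing time (a new reading comes with each control period).
- env.read_camera(name): name is "scene" or "top"; returns the picture (384x512x3 uint8, blue, green, red); there is no depth.
- env.camera_info(name): a dict with "camera_matrix" (3x3 intrinsics, pixels), "xyz" and "rotation" of the camera in the world. Camera axes: x right, y down, z forward; pixel columns grow to the right and rows downward; lengths in m; the calibration is good to about 2 mm. A picture is of the moment at which its call begins. camera_info takes no time and is no camera call.
- env.hand_in(): hands the job in, once; it reports no verdict.
Trained networks look in the newest picture that a camera, given by its name, has taken for a name from the list of things; names that differ only in an ending like _2 or _b are one class to them, and where a whole thing is asked for, a point or a joint stands for the part that bears it (a point fixed in the world has none). Each returns a list of dicts, best first, with "p" (0 to 1); they miss things now and then, are a little off and sometimes report something else, mostly with a low value. They report only what shows in the picture. A call takes as long as a camera call. They do not tell look-alikes from the thing itself.
- env.spot_in(camera, query): "xyz" ([x, y, z] in m, in world coordinates, good to about 4 mm: the middle of the surface that is visible of it).
- env.cut_out(camera, query): "mask" (384x512 bool, what is visible of it).
- env.landmark_of(camera, query): "xyz" ([x, y, z] in m, in world coordinates, good to about 4 mm: a listed point, or the origin of a listed thing).
The state is a dict: "time": time; "q": joint angles; "dq": joint speeds; "tau": joint torques, N m; "tcp_pos": TCP position; "ee_rot": TCP orientation; "contact_force": force on the tool from outside, world axes, zero at the start; "wrist_torque": the same for the moment, N m; "gripper_width": finger opening in m.
Only numpy, scipy, OpenCV 4.12 (cv2) and the standard library are available. Lean on these libraries where they do the work, as an engineer would, in place of code of your own. Each camera call takes 0.05 s, during which the arm holds its last target. There are 200 camera calls.

## Working session

There is one attempt and no reset: what is moved stays moved. The work goes in short steps, Python scripts to look and compute and a tool call to move; the robot and the scene stay as the last step left them, time stands still between calls to the robot, and variables do not carry over. Pictures are saved under pics/ and viewed, about 8 in all and at most 12, crops included, and the job is handed in when it is done.

Besides the shell and the picture viewer there is one more tool, called after ">>>" as name(argument=value, ...) on one line, values as JSON. servo_tool: Moves the arm, as the interface text tells. Its arguments: {"type":"object","properties":{"rows":{"type":"string"},"gripper":{"type":"number"},"grip_force":{"type":"number"}},"required":["rows"]}

```bash
ls; mkdir -p pics; cat > h.py <<'E'
import numpy as np, cv2
from station import env
def pic(cam,name,crop=None,s=1):
    im=env.read_camera(cam)
    if crop: x0,y0,x1,y1=crop; im=im[y0:y1,x0:x1]
    if s!=1: im=cv2.resize(im,None,fx=s,fy=s,interpolation=cv2.INTER_CUBIC)
    cv2.imwrite('pics/'+name,im)
def cam(c):
    i=env.camera_info(c); return np.array(i["camera_matrix"]),np.array(i["xyz"]),np.array(i["rotation"])
def proj(c,P):
    K,t,R=cam(c); p=(np.atleast_2d(P)-t)@R@K.T; return p[:,:2]/p[:,2:]
def ray(c,uv,z):
    K,t,R=cam(c); uv=np.atleast_2d(uv).astype(float)
    d=np.c_[uv,np.ones(len(uv))]@np.linalg.inv(K).T@R.T
    return t+d*((z-t[2])/d[:,2])[:,None]
E
python3 - <<'E'
from h import *
np.set_printoptions(precision=4,suppress=True)
a=env.read_camera('scene');b=env.read_camera('top')
cv2.imwrite('pics/a.png',a);cv2.imwrite('pics/b.png',cv2.resize(b,None,fx=1.5,fy=1.5,interpolation=cv2.INTER_CUBIC))
print(cam('top')[1:],env.observe())
for q in ['wide_stop','wide_gap','wide_bay','narrow_stop','spacer','end_plate','handle','nut','nozzle','washer','flat']:
    for f in (env.landmark_of,):
        print(q,[(np.round(d['xyz'],3).tolist(),round(d['p'],2),proj('top',d['xyz'])[0].round().tolist()) for d in f('top',q)])
E
```

```text
pics
(array([0.4363, 0.0289, 1.3527]), array([-3.0686,  0.0211, -1.59  ])) {'time': 0.1, 'q': array([ 1.1654,  0.3328, -0.0647,  1.4608,  0.0216,  1.3499, -0.0885]), 'dq': array([ 0.0004,  0.001 ,  0.0017, -0.0011,  0.0023, -0.0015,  0.0013]), 'tau': array([  0.0019, -62.4548,   0.0249, -39.0717,  -0.0613,   0.0366,
         0.    ]), 'tcp_pos': array([ 0.2333, -0.5794,  0.2219]), 'ee_rot': array([-3.1404,  0.    ,  0.3828]), 'contact_force': array([-0.0793,  0.1133,  0.4055]), 'wrist_torque': array([ 0.0199, -0.0147, -0.0237]), 'gripper_width': 0.08693520496376353}Traceback (most recent call last):
  File "<stdin>", line 8, in <module>
  File "h.py", line 11, in proj
    K,t,R=cam(c); p=(np.atleast_2d(P)-t)@R@K.T; return p[:,:2]/p[:,2:]
                    ~~~~~~~~~~~~~~~~~~~~~~^~~~
ValueError: matmul: Input operand 1 has a mismatch in its core dimension 0, with gufunc signature (n?,k),(k,m?)->(n?,m?) (size 3 is different from 1)
```

Rotation is rpy; fix.

```bash
sed -i 's/np.array(i\["rotation"\])/Rotation.from_euler("xyz",i["rotation"]).as_matrix()/; 1a from scipy.spatial.transform import Rotation' h.py
python3 - <<'E'
from h import *
for q in ['wide_stop','wide_gap','wide_bay','narrow_stop','spacer','end_plate','handle','nut','nozzle','washer','flat']:
    print(q,[(np.round(d['xyz'],3).tolist(),round(d['p'],2),proj('top',d['xyz'])[0].round().tolist()) for d in env.landmark_of('top',q)])
E
```

```text
wide_stop [([0.6, 0.145, 0.004], 0.88, [221.0, 180.0])]
wide_gap [([0.576, 0.151, 0.005], 0.56, [219.0, 188.0])]
wide_bay [([0.551, 0.148, 0.007], 0.89, [220.0, 196.0])]
narrow_stop [([0.602, -0.126, -0.002], 0.6, [310.0, 178.0]), ([0.517, 0.306, -0.002], 0.45, [168.0, 209.0])]
spacer [([0.534, 0.428, -0.003], 0.97, [128.0, 204.0]), ([0.514, 0.305, -0.003], 0.87, [168.0, 210.0]), ([0.399, 0.373, 0.001], 0.68, [146.0, 249.0])]
end_plate [([0.487, -0.303, 0.002], 0.71, [371.0, 215.0])]
handle [([0.481, -0.301, 0.046], 0.76, [375.0, 216.0])]
nut [([0.664, 0.304, 0.0], 0.63, [168.0, 161.0])]
nozzle [([0.654, -0.27, -0.001], 0.72, [358.0, 159.0])]
washer [([0.714, 0.006, -0.002], 0.52, [266.0, 142.0])]
flat [([0.392, 0.2, 0.0], 0.5, [204.0, 250.0])]
```

View pics/a.png

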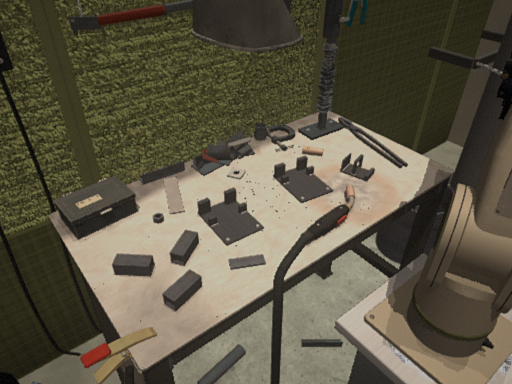

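View pics/b.png

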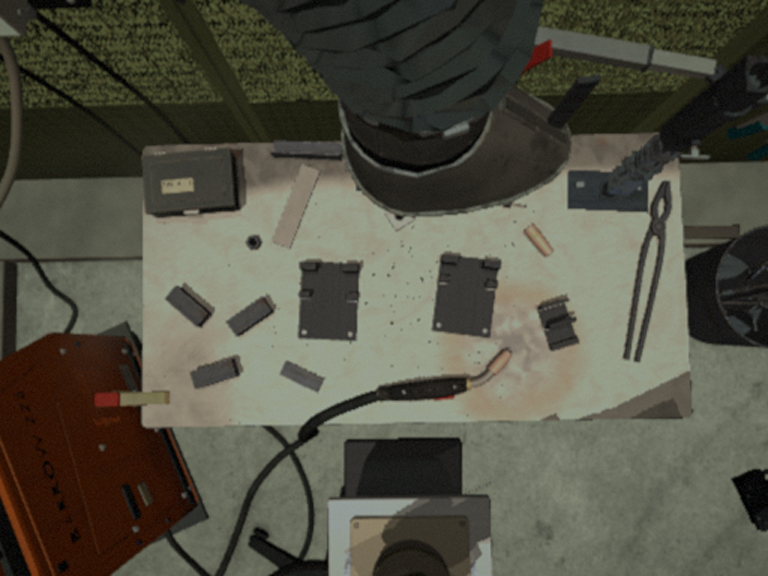

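Spacer look-alikes (top px, unscaled): (128,204), (146,249), (168,210). The last one has the lowest y (0.305), so it is the farthest right and is my choice. The stop at left (221,180) looks like the wide one. I'll check both in a close crop.

```bash
python3 - <<'E'
from h import *
im=env.read_camera('top')
c=lambda x0,y0,x1,y1,s:cv2.resize(im[y0:y1,x0:x1],None,fx=s,fy=s,interpolation=cv2.INTER_CUBIC)
A=c(140,160,340,235,4)
B=np.hstack([c(140,185,240,265,4)[:, :400],c(340,180,440,260,4)])
g=np.vstack([A,B[:300]]); g=(255*(g/255.)**.5).astype(np.uint8)
cv2.imwrite('pics/c.png',g)
def fit(q,near,h):
    for d in env.cut_out('top',q):
        m=d['mask'].astype(np.uint8); ys,xs=np.nonzero(m); 
        P=ray('top',np.c_[xs,ys],h)[:,:2]
        (cx,cy),(w,hh),a=cv2.minAreaRect((P*1000).astype(np.float32))
        print(q,round(d['p'],2),xs.mean().round(1),ys.mean().round(1),'c',round(cx),round(cy),'wh',round(w),round(hh),'ang',round(a,1))
fit('spacer',0,.035)
fit('wide_stop',0,.006);fit('narrow_stop',0,.006);fit('end_plate',0,.006)
for k in ['spacer','wide_gap','wide_stop','wide_bay','handle','face','end_plate']:
    env.read_camera('scene')
    print(k,[(np.round(d['xyz'],3).tolist(),round(d['p'],2)) for d in env.landmark_of('scene',k)])
E
```

```text
spacer 0.79 166.2 210.2 c 511 304 wh 43 88 ang 32.7
spacer 0.75 142.7 248.3 c 401 373 wh 36 93 ang 15.8
spacer 0.57 124.8 203.3 c 534 426 wh 92 39 ang 48.6
wide_stop 0.64 218.4 199.9 c 540 152 wh 121 157 ang 87.5
narrow_stop 0.71 309.8 196.2 c 547 -122 wh 124 157 ang 81.9
end_plate 0.9 371.3 216.0 c 484 -304 wh 92 67 ang 14.6
spacer [([0.404, 0.38, 0.001], 0.89), ([0.538, 0.431, -0.001], 0.73), ([0.515, 0.308, -0.001], 0.59)]
wide_gap [([0.571, 0.151, 0.007], 0.74), ([0.484, -0.298, -0.002], 0.7)]
wide_stop []
wide_bay [([0.547, 0.149, 0.004], 0.84), ([0.712, 0.007, -0.0], 0.7), ([0.392, 0.207, 0.0], 0.54)]
handle [([0.493, -0.301, 0.05], 0.73)]
face [([0.527, -0.289, 0.024], 0.76)]
end_plate []
```

View pics/c.png

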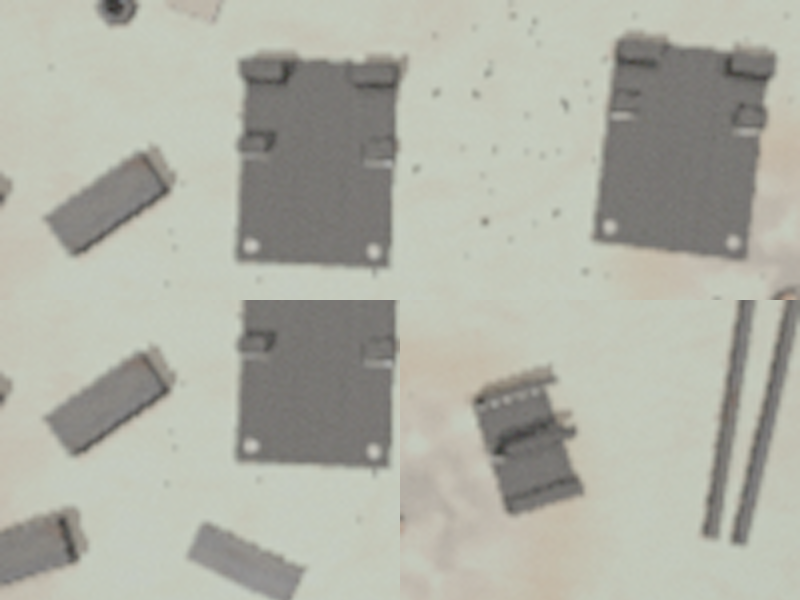

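Left stop is clearly the wide one: the gap between posts and lugs (crop rows 80→133) is far larger than on the right stop (75→95). The spacer at crop (108,203) is hollow and the rightmost of the three. I'll fit silhouettes to get refined poses, then plan.

```bash
cat >> h.py <<'E'
from scipy.optimize import minimize
def box(x0,x1,y0,y1,z0,z1): return np.array([[x,y,z] for x in(x0,x1) for y in(y0,y1) for z in(z0,z1)])/1000.
STOP=[box(-135,20,-58,58,0,6)]+[box(0,14,*s,0,46) for s in((25,58),(-58,-25))]+[box(-54,-42,*s,0,30) for s in((36,58),(-58,-36))]
SP=[box(-17.5,17.5,-42.5,42.5,0,35)]
PL=[box(-48,42,-28,28,0,6),box(36,42,-28,28,0,44),box(-48,-36,-28,28,0,19),box(-5,5,-23,23,45,55)]
def silfit(img,boxes,p0,c='top',z=0,S=6,dark=110,pad=14,ret=False):
    g=cv2.cvtColor(img,cv2.COLOR_BGR2GRAY).astype(np.float32)
    W=lambda p:[ (b@Rotation.from_euler('z',p[2]).as_matrix().T)+[p[0],p[1],z] for b in boxes]
    uv=np.vstack([proj(c,b) for b in W(p0)]); x0,y0=(uv.min(0)-pad).astype(int); x1,y1=(uv.max(0)+pad).astype(int)
    G=cv2.resize(g[y0:y1,x0:x1],None,fx=S,fy=S,interpolation=cv2.INTER_CUBIC)
    D=np.clip((dark+30-G)/60,0,1)
    def cost(v):
        p=np.array(p0)+v/np.array([1000,1000,300]); M=np.zeros(G.shape,np.uint8)
        for b in W(p):
            q=(proj(c,b)-[x0,y0]+.5)*S-.5
            cv2.fillConvexPoly(M,np.round(cv2.convexHull(q.astype(np.float32))*16).astype(np.int32),255,shift=4)
        return np.abs(M/255.-D).sum()/S/S
    best=min((minimize(cost,s,method='Nelder-Mead',options=dict(initial_simplex=np.array(s)+np.array([[0,0,0],[6,0,0],[0,6,0],[0,0,20]]))) for s in([0,0,0],[3,-3,-10.],[-3,3,10.])),key=lambda r:r.fun)
    return np.array(p0)+best.x/np.array([1000,1000,300]),best.fun,D.sum()/S/S
def plan(wps,start=None):
    "wps: list of (x,y,z,yaw_deg,nrows); prints tool-axes rows"
    o=env.observe(); p=np.array(o['tcp_pos']); R=Rotation.from_euler('xyz',o['ee_rot'])
    for x,y,z,yaw,n in wps:
        T=np.array([x,y,z]); yw=R.as_euler('xyz')[2]; dy=np.radians(yaw)-yw
        out=[];p1=p
        for k in range(n):
            nx=p+(T-p)*(k+1)/n; d=R.inv().apply(nx-p1); p1=nx
            R2=Rotation.from_euler('xyz',[np.pi,0,yw+dy*(k+1)/n]); w=np.degrees((R.inv()*R2).as_rotvec())
            out.append('%.4f %.4f %.4f %.1f %.1f %.1f'%(*d,*w)); R=R2
        p=T; print('; '.join(out))
E
python3 - <<'E'
from h import *
im=env.read_camera('top'); np.set_printoptions(precision=4,suppress=True)
g=cv2.cvtColor(im,cv2.COLOR_BGR2GRAY); print('gray base/table/sp',g[210,220],g[210,260],g[210,166])
for n,b,p0 in(('wide',STOP,[.597,.148,-.044]),('sp',SP,[.512,.305,.575]),('plate',PL,[.487,-.302,.27])):
    for dk in (100,120): print(n,dk,*silfit(im,b,p0,dark=dk))
plan([(.46,-.25,.25,55,10),(.47,.1,.25,100,10),(.512,.305,.16,123.5,8)])
E
```

```text
gray base/table/sp 54 154 71
wide 100 [ 0.5979  0.1467 -0.0704] 107.5766185890913 2001.1576Traceback (most recent call last):
  File "<stdin>", line 5, in <module>
  File "h.py", line 34, in silfit
    best=min((minimize(cost,s,method='Nelder-Mead',options=dict(initial_simplex=np.array(s)+np.array([[0,0,0],[6,0,0],[0,6,0],[0,0,20]]))) for s in([0,0,0],[3,-3,-10.],[-3,3,10.])),key=lambda r:r.fun)
  File "h.py", line 34, in <genexpr>
    best=min((minimize(cost,s,method='Nelder-Mead',options=dict(initial_simplex=np.array(s)+np.array([[0,0,0],[6,0,0],[0,6,0],[0,0,20]]))) for s in([0,0,0],[3,-3,-10.],[-3,3,10.])),key=lambda r:r.fun)
              ~~~~~~~~^^^^^^^^^^^^^^^^^^^^^^^^^^^^^^^^^^^^^^^^^^^^^^^^^^^^^^^^^^^^^^^^^^^^^^^^^^^^^^^^^^^^^^^^^^^^^^^^^^^^^^^^^^^^^^^^^^^^
    res = _minimize_neldermead(fun, x0, args, callback, bounds=bounds,
                               **options)
    fxcc = func(xcc)
    fx = function(np.copy(x), *(wrapper_args + args))
  File "h.py", line 31, in cost
    q=(proj(c,b)-[x0,y0]+.5)*S-.5
       ~~~~^^^^^
  File "h.py", line 12, in proj
    K,t,R=cam(c); p=(np.atleast_2d(P)-t)@R@K.T; return p[:,:2]/p[:,2:]
          ~~~^^^
  File "h.py", line 10, in cam
    i=env.camera_info(c); return np.array(i["camera_matrix"]),np.array(i["xyz"]),Rotation.from_euler("xyz",i["rotation"]).as_matrix()
ValueError: time passes only in moves, steps and waits
```

```bash
sed -i 's/^def cam(c):/import functools\n@functools.cache\ndef cam(c):/' h.py
python3 - <<'E'
from h import *
im=env.read_camera('top'); np.set_printoptions(precision=4,suppress=True)
for n,b,p0 in(('wide',STOP,[.597,.148,-.044]),('sp',SP,[.512,.305,.575]),('plate',PL,[.487,-.302,.27])):
    for dk in (85,100,120): print(n,dk,*silfit(im,b,p0,dark=dk))
print(env.observe()['time'])
plan([(.46,-.25,.25,55,10),(.47,.1,.25,100,10),(.512,.305,.16,123.5,8)])
E
```

```text
wide 85 [ 0.5981  0.1467 -0.0675] 167.98398935623845 1892.7915
wide 100 [ 0.5981  0.1468 -0.0689] 107.55781113744872 2000.9796
wide 120 [ 0.5978  0.1472 -0.0659] 144.73133417717378 2122.8335
sp 85 [0.5118 0.3044 0.5905] 158.82411004919496 371.43765
sp 100 [0.5117 0.3043 0.5894] 105.36469200081167 473.72885
sp 120 [0.5116 0.3045 0.5954] 165.2732196346823 568.5497
plate 85 [ 0.4871 -0.3001  0.257 ] 87.73474573914912 604.0739
plate 100 [ 0.4869 -0.2998  0.2618] 91.44185543361124 675.95886
plate 120 [ 0.4862 -0.2999  0.2682] 367.060961667913 984.2742
1.75
0.0333 -0.0221 -0.0027 0.0 -0.0 -3.3; 0.0345 -0.0202 -0.0027 0.0 0.0 -3.3; 0.0357 -0.0181 -0.0027 0.0 0.0 -3.3; 0.0366 -0.0161 -0.0027 -0.0 0.0 -3.3; 0.0375 -0.0139 -0.0027 -0.0 0.0 -3.3; 0.0382 -0.0117 -0.0027 0.0 0.0 -3.3; 0.0389 -0.0095 -0.0027 -0.0 0.0 -3.3; 0.0393 -0.0072 -0.0027 0.0 0.0 -3.3; 0.0397 -0.0050 -0.0027 -0.0 0.0 -3.3; 0.0399 -0.0027 -0.0027 0.0 0.0 -3.3
0.0292 -0.0193 -0.0000 0.0 0.0 -4.5; 0.0307 -0.0169 -0.0000 0.0 0.0 -4.5; 0.0319 -0.0144 -0.0000 0.0 0.0 -4.5; 0.0329 -0.0119 -0.0000 0.0 0.0 -4.5; 0.0338 -0.0093 -0.0000 0.0 0.0 -4.5; 0.0344 -0.0066 -0.0000 0.0 0.0 -4.5; 0.0348 -0.0039 -0.0000 0.0 0.0 -4.5; 0.0350 -0.0011 -0.0000 0.0 0.0 -4.5; 0.0350 0.0016 0.0000 0.0 0.0 -4.5; 0.0347 0.0043 0.0000 0.0 0.0 -4.5
0.0243 0.0096 0.0113 -0.0 0.0 -2.9; 0.0238 0.0109 0.0112 0.0 0.0 -2.9; 0.0232 0.0121 0.0113 0.0 0.0 -2.9; 0.0226 0.0132 0.0112 0.0 0.0 -2.9; 0.0219 0.0144 0.0113 0.0 0.0 -2.9; 0.0211 0.0155 0.0113 -0.0 0.0 -2.9; 0.0203 0.0165 0.0112 0.0 0.0 -2.9; 0.0194 0.0176 0.0113 -0.0 0.0 -2.9
```

>>> servo_tool(rows="0.033 -0.022 -0.003 0 0 -3.3; 0.034 -0.02 -0.003 0 0 -3.3; 0.036 -0.018 -0.003 0 0 -3.3; 0.037 -0.016 -0.003 0 0 -3.3; 0.037 -0.014 -0.003 0 0 -3.3; 0.038 -0.012 -0.003 0 0 -3.3; 0.039 -0.009 -0.003 0 0 -3.3; 0.039 -0.007 -0.003 0 0 -3.3; 0.04 -0.005 -0.003 0 0 -3.3; 0.04 -0.003 -0.003 0 0 -3.3; 0.029 -0.019 0 0 0 -4.5; 0.031 -0.017 0 0 0 -4.5; 0.032 -0.014 0 0 0 -4.5; 0.033 -0.012 0 0 0 -4.5; 0.034 -0.009 0 0 0 -4.5; 0.034 -0.007 0 0 0 -4.5; 0.035 -0.004 0 0 0 -4.5; 0.035 -0.001 0 0 0 -4.5; 0.035 0.002 0 0 0 -4.5; 0.035 0.004 0 0 0 -4.5", gripper=-1)

```text
time: 3.42
tcp_pos: [0.4704, 0.101, 0.2529]
ee_rot: [3.141, 0.001, 1.748]
contact_force: [0.7, -0.3, -0.5]
gripper_width: 0.0867
```

>>> servo_tool(rows="0.024 0.01 0.011 0 0 -2.9; 0.024 0.011 0.011 0 0 -2.9; 0.023 0.012 0.011 0 0 -2.9; 0.023 0.013 0.011 0 0 -2.9; 0.022 0.014 0.011 0 0 -2.9; 0.021 0.016 0.011 0 0 -2.9; 0.02 0.017 0.011 0 0 -2.9; 0.02 0.018 0.011 0 0 -2.9; 0 0 0 0 0 0; 0 0 0 0 0 0")

```text
time: 4.25
tcp_pos: [0.5133, 0.3065, 0.1636]
ee_rot: [-3.14, -0.001, 2.151]
contact_force: [-0.1, 0.3, -0.2]
gripper_width: 0.0872
```

```bash
python3 - <<'E'
from h import *
pic('scene','d.png',(80,160,300,325),3)
o=env.observe();print(o['time'],o['tcp_pos'],np.degrees(o['ee_rot']),o['contact_force'])
plan([(.5117,.3044,.013,123.8,9)])
E
```

```text
4.3 [0.51397795 0.30525756 0.16428738] [-1.79959951e+02 -1.44031241e-02  1.23141734e+02] [-0.39371608  0.08699264  0.21781884]
0.0001 -0.0003 0.0168 -0.0 -0.0 -0.1; 0.0001 -0.0003 0.0168 -0.0 0.0 -0.1; 0.0001 -0.0003 0.0168 0.0 0.0 -0.1; 0.0001 -0.0003 0.0168 -0.0 0.0 -0.1; 0.0001 -0.0003 0.0168 0.0 0.0 -0.1; 0.0001 -0.0003 0.0168 -0.0 0.0 -0.1; 0.0001 -0.0003 0.0168 -0.0 0.0 -0.1; 0.0001 -0.0003 0.0168 0.0 0.0 -0.1; 0.0001 -0.0003 0.0168 0.0 0.0 -0.1
```

View pics/d.png

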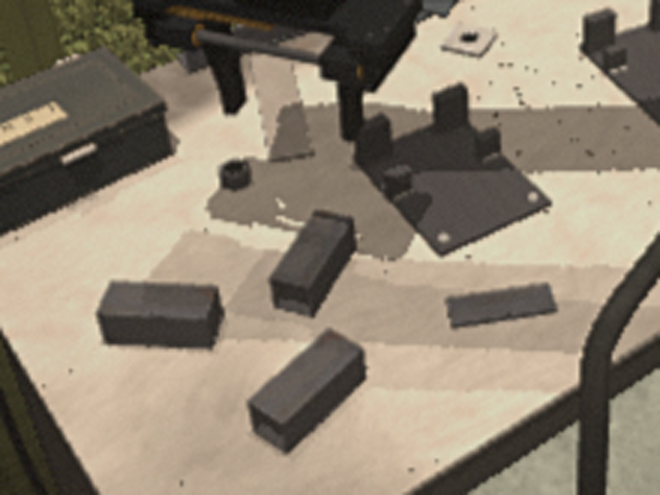

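Scene view: the open jaws (230,100)/(350,130) hang over the chosen tube (312,265), aligned across its width; its look-alikes are (160,312) and (305,390). Descending.

>>> servo_tool(rows="0 0 0.03 0 0 -0.1; 0 0 0.03 0 0 -0.1; 0 0 0.03 0 0 -0.1; 0 -0.001 0.025 0 0 -0.1; 0 -0.001 0.018 0 0 -0.1; 0 0 0.012 0 0 0; 0 0 0.006 0 0 0; 0 0 0 0 0 0; 0 0 0 0 0 0")

```text
time: 5.05
tcp_pos: [0.5133, 0.304, 0.0147]
ee_rot: [3.14, 0.0, 2.157]
contact_force: [0.2, 0.4, 0.1]
gripper_width: 0.0869
```

>>> servo_tool(rows="0 0 0 0 0 0; 0 0 0 0 0 0; 0 0 0 0 0 0; 0 0 0 0 0 0; 0 0 0 0 0 0; 0 0 0 0 0 0; 0 0 0 0 0 0; 0 0 0 0 0 0", gripper=1, grip_force=25)

```text
time: 5.72
tcp_pos: [0.5125, 0.3041, 0.0135]
ee_rot: [-3.142, 0.0, 2.158]
contact_force: [0.2, 0.5, 0.3]
gripper_width: 0.0418
```

>>> servo_tool(rows="0 0 0 0 0 0; 0 0 0 0 0 0; 0 0 0 0 0 0; 0 0 0 0 0 0; 0 0 0 0 0 0")

```text
time: 6.13
tcp_pos: [0.5126, 0.3041, 0.0135]
ee_rot: [3.141, 0.0, 2.158]
contact_force: [0.4, -0.1, -0.7]
gripper_width: 0.035
```

>>> servo_tool(rows="0 0 -0.015 0 0 0; 0 0 -0.025 0 0 0; 0 0 -0.03 0 0 0; 0 0 -0.03 0 0 0; 0 0 -0.03 0 0 0; 0 0 0 0 0 0; 0 0 0 0 0 0; 0 0 0 0 0 0")

```text
time: 6.8
tcp_pos: [0.5122, 0.3036, 0.1434]
ee_rot: [-3.141, 0.001, 2.158]
contact_force: [-0.3, 0.2, -2.6]
gripper_width: 0.0347
```

```bash
python3 - <<'E'
from h import *
pic('scene','e.png',(80,130,300,295),3)
o=env.observe();print(o['time'],o['tcp_pos'],np.degrees(o['ee_rot']),o['contact_force'],o['gripper_width'])
im=env.read_camera('top')
s=np.array([.598,.147]);y=-.068
t=s+np.array([np.cos(y),np.sin(y)])*-.0205
print(t)
plan([(*t,.144,86.1,10)])
E
```

```text
6.85 [0.51195096 0.30345113 0.14268365] [-1.79902441e+02  1.63088421e-02  1.23632801e+02] [-0.92166822  0.19471625 -2.18962071] 0.034706906157475355
[0.57754738 0.14839293]
-0.0166 -0.0031 -0.0002 -0.1 0.0 3.8; -0.0167 -0.0020 -0.0002 0.0 -0.0 3.8; -0.0168 -0.0009 -0.0002 -0.0 -0.0 3.8; -0.0168 0.0002 -0.0002 0.0 -0.0 3.8; -0.0168 0.0013 -0.0002 0.0 -0.0 3.8; -0.0167 0.0024 -0.0002 0.0 -0.0 3.8; -0.0165 0.0035 -0.0002 -0.0 -0.0 3.8; -0.0162 0.0045 -0.0002 0.0 -0.0 3.8; -0.0159 0.0056 -0.0002 -0.0 -0.0 3.8; -0.0155 0.0066 -0.0002 0.0 -0.0 3.8
```

View pics/e.png

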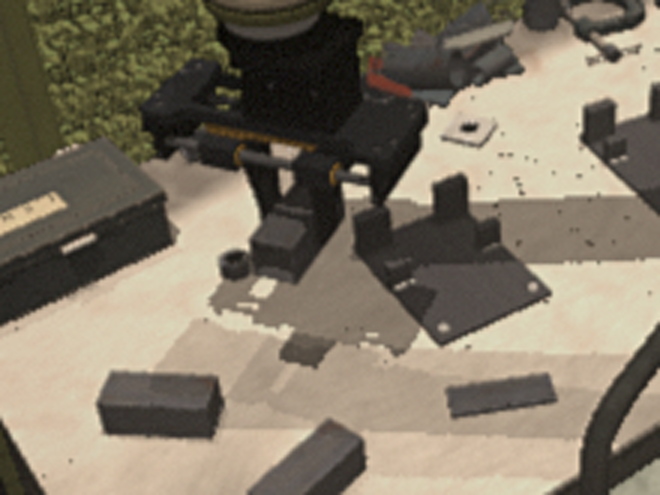

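Tube held (crop 280,250). Moving over the gap, low.

>>> servo_tool(rows="-0.017 -0.003 0.004 0 0 3.8; -0.017 -0.002 0.004 0 0 3.8; -0.017 -0.001 0.004 0 0 3.8; -0.017 0 0.004 0 0 3.8; -0.017 0.001 0.004 0 0 3.8; -0.017 0.002 0.004 0 0 3.8; -0.016 0.003 0.004 0 0 3.8; -0.016 0.005 0.004 0 0 3.8; -0.016 0.006 0.004 0 0 3.8; -0.016 0.007 0.004 0 0 3.8; 0 0 0 0 0 0; 0 0 0 0 0 0; 0 0 0 0 0 0")

```text
time: 7.98
tcp_pos: [0.5775, 0.148, 0.1029]
ee_rot: [-3.14, -0.0, 1.497]
contact_force: [0.5, 0.4, -2.7]
gripper_width: 0.0348
```

```bash
python3 - <<'E'
from h import *
pic('scene','f.png',(170,130,300,240),5)
o=env.observe();print(o['time'],o['tcp_pos'],np.degrees(o['ee_rot']),o['contact_force'],o['gripper_width'])
plan([(.5775,.1484,.07,86.1,2)])
E
```

```text
8.0333 [0.57760367 0.14841281 0.10323553] [-1.79949761e+02 -2.79622302e-02  8.57776083e+01] [-0.20577741  0.92079425 -3.10447698] 0.03476724416926001
-0.0000 -0.0000 0.0166 -0.1 -0.0 -0.2; -0.0000 -0.0001 0.0166 0.0 0.0 -0.2
```

View pics/f.png

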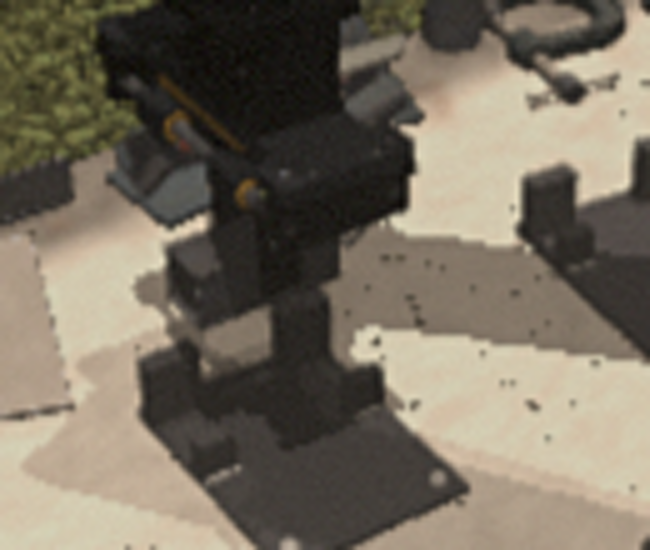

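Tube hangs over the gap, lined up with both posts. Descending slowly with force checks.

>>> servo_tool(rows="0 0 0.015 0 0 -0.1; 0 0 0.015 0 0 0; 0 0 0.012 0 0 0; 0 0 0.008 0 0 0; 0 0 0.004 0 0 0; 0 0 0.004 0 0 0; 0 0 0.003 0 0 0; 0 0 0 0 0 0; 0 0 0 0 0 0")

```text
time: 8.78
tcp_pos: [0.5785, 0.1473, 0.0429]
ee_rot: [3.141, -0.0, 1.496]
contact_force: [1.0, 0.5, -1.6]
gripper_width: 0.0348
```

>>> servo_tool(rows="0 0 0.003 0 0 0; 0 0 0.003 0 0 0; 0 0 0.003 0 0 0; 0 0 0.003 0 0 0; 0 0 0.003 0 0 0; 0 0 0.003 0 0 0; 0 0 0 0 0 0; 0 0 0 0 0 0")

```text
time: 9.45
tcp_pos: [0.5782, 0.1471, 0.0243]
ee_rot: [-3.141, 0.0, 1.496]
contact_force: [-0.9, -0.6, -1.2]
gripper_width: 0.0344
```

>>> servo_tool(rows="0 0 0.002 0 0 0; 0 0 0.002 0 0 0; 0 0 0.001 0 0 0; 0 0 0 0 0 0; 0 0 0 0 0 0; 0 0 0 0 0 0")

```text
time: 9.95
tcp_pos: [0.5783, 0.1472, 0.0195]
ee_rot: [3.142, -0.0, 1.496]
contact_force: [0.8, 1.0, -1.5]
gripper_width: 0.0345
```

>>> servo_tool(rows="0 0 0.001 0 0 0; 0 0 0 0 0 0; 0 0 0 0 0 0; 0 0 0 0 0 0")

```text
time: 10.28
tcp_pos: [0.5783, 0.1472, 0.0195]
ee_rot: [3.141, 0.001, 1.496]
contact_force: [-4.9, -2.2, 8.7]
gripper_width: 0.0348
```

>>> servo_tool(rows="0 0 0 0 0 0; 0 0 0 0 0 0; 0 0 0 0 0 0; 0 0 0 0 0 0; 0 0 0 0 0 0; 0 0 0 0 0 0", gripper=-0.2)

```text
time: 10.78
tcp_pos: [0.5783, 0.1472, 0.0185]
ee_rot: [3.142, 0.0, 1.496]
contact_force: [0.0, -0.5, 1.0]
gripper_width: 0.0519
```

>>> servo_tool(rows="0 0 -0.01 0 0 0; 0 0 -0.02 0 0 0; 0 0 -0.03 0 0 0; 0 0 -0.03 0 0 0; 0 0 -0.03 0 0 0; 0 -0.03 -0.03 0 0 0; 0 -0.035 -0.03 0 0 0; 0 -0.035 -0.02 0 0 0; 0 0 0 0 0 0")

```text
time: 11.53
tcp_pos: [0.4795, 0.1574, 0.2208]
ee_rot: [3.135, 0.0, 1.501]
contact_force: [0.9, 0.6, -0.8]
gripper_width: 0.0524
```

```bash
python3 - <<'E'
from h import *
a=env.read_camera('scene')[165:255,180:280];b=env.read_camera('top')[160:235,180:280]
f=lambda i:cv2.resize(i,(500,int(5*i.shape[0])),interpolation=cv2.INTER_CUBIC)[:375,:]
g=np.hstack([f(a)[:375,:400],f(b)[:,:400]]); cv2.imwrite('pics/g.png',(255*(g/255.)**.6).astype(np.uint8))
for c in('scene','top'):
    print(c,[(np.round(d['xyz'],3).tolist(),round(d['p'],2)) for d in env.landmark_of(c,'spacer')])
plan([(.45,-.12,.25,100,9),(.487,-.300,.16,105,7)])
E
```

```text
scene [([0.579, 0.149, 0.003], 0.95), ([0.405, 0.38, -0.0], 0.61), ([0.536, 0.43, -0.001], 0.59)]
top [([0.4, 0.379, 0.003], 0.76), ([0.534, 0.428, -0.004], 0.72), ([0.58, 0.15, 0.006], 0.61), ([0.653, -0.275, 0.0], 0.6)]
-0.0306 -0.0013 -0.0039 0.0 0.0 -1.6; -0.0306 -0.0022 -0.0039 -0.0 0.0 -1.6; -0.0305 -0.0030 -0.0039 0.0 0.0 -1.6; -0.0304 -0.0039 -0.0039 -0.0 0.0 -1.6; -0.0303 -0.0047 -0.0039 -0.0 0.0 -1.6; -0.0301 -0.0056 -0.0039 0.0 0.0 -1.6; -0.0300 -0.0064 -0.0039 0.0 0.0 -1.6; -0.0298 -0.0072 -0.0039 -0.0 0.0 -1.6; -0.0296 -0.0081 -0.0039 -0.0 0.0 -1.6
-0.0262 0.0007 0.0129 -0.0 0.0 -0.7; -0.0262 0.0004 0.0129 0.0 0.0 -0.7; -0.0263 0.0001 0.0129 0.0 0.0 -0.7; -0.0263 -0.0002 0.0129 -0.0 0.0 -0.7; -0.0262 -0.0006 0.0129 0.0 0.0 -0.7; -0.0262 -0.0009 0.0129 0.0 0.0 -0.7; -0.0262 -0.0012 0.0129 0.0 0.0 -0.7
```

View pics/g.png

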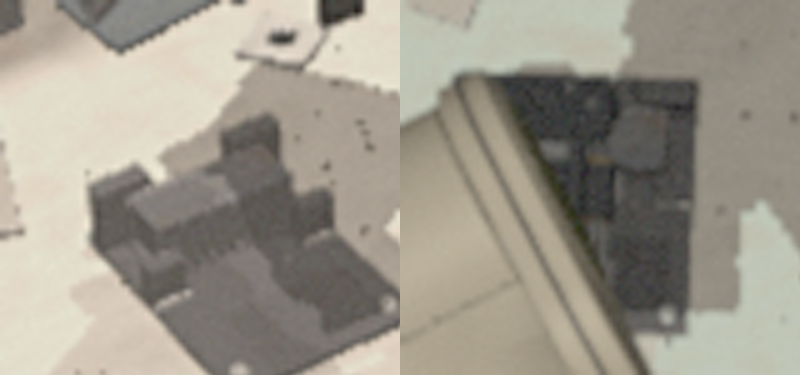

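Tube lies down in the gap across both posts (left view 200,200). Next, the end plate.

>>> servo_tool(rows="-0.03 -0.001 -0.004 0 0 -1.6; -0.031 -0.002 -0.004 0 0 -1.6; -0.031 -0.003 -0.004 0 0 -1.6; -0.03 -0.004 -0.004 0 0 -1.6; -0.03 -0.005 -0.004 0 0 -1.6; -0.03 -0.006 -0.004 0 0 -1.6; -0.03 -0.006 -0.004 0 0 -1.6; -0.03 -0.007 -0.004 0 0 -1.6; -0.03 -0.008 -0.004 0 0 -1.6; -0.026 0.001 0.013 0 0 -0.7; -0.026 0 0.013 0 0 -0.7; -0.026 0 0.013 0 0 -0.7; -0.026 0 0.013 0 0 -0.7; -0.026 -0.001 0.013 0 0 -0.7; -0.026 -0.001 0.013 0 0 -0.7; -0.026 -0.001 0.013 0 0 -0.7; 0 0 0 0 0 0; 0 0 0 0 0 0", gripper=0.4)

```text
time: 13.23
tcp_pos: [0.4863, -0.2994, 0.1572]
ee_rot: [-3.139, -0.004, 1.83]
contact_force: [-0.2, 1.3, 1.1]
gripper_width: 0.0263
```

```bash
python3 - <<'E'
from h import *
pic('scene','i.png',(290,90,410,190),6)
o=env.observe();print(o['time'],o['tcp_pos'],np.degrees(o['ee_rot']),o['contact_force'],o['gripper_width'])
for q in('handle','face','end_plate'): print(q,[(np.round(d['xyz'],3).tolist(),round(d['p'],2)) for d in env.landmark_of('scene',q)])
plan([(.487,-.300,.07,105,5)])
E
```

```text
13.2833 [ 0.48699999 -0.29808798  0.15838643] [-1.79904668e+02 -1.62770106e-01  1.04984273e+02] [-0.278995   -0.14109749  0.34089039] 0.025892171196839286
handle [([0.49, -0.299, 0.002], 0.28)]
face [([0.528, -0.287, 0.022], 0.98), ([0.552, 0.148, 0.001], 0.17)]
end_plate [([0.486, -0.299, -0.001], 0.76), ([0.491, -0.303, 0.05], 0.69)]
-0.0005 -0.0003 0.0180 0.0 -0.0 0.0; -0.0005 -0.0003 0.0180 0.0 -0.0 0.0; -0.0005 -0.0003 0.0180 0.0 -0.0 0.0; -0.0005 -0.0003 0.0180 -0.0 -0.0 0.0; -0.0005 -0.0003 0.0180 0.0 -0.0 0.0
```

View pics/i.png

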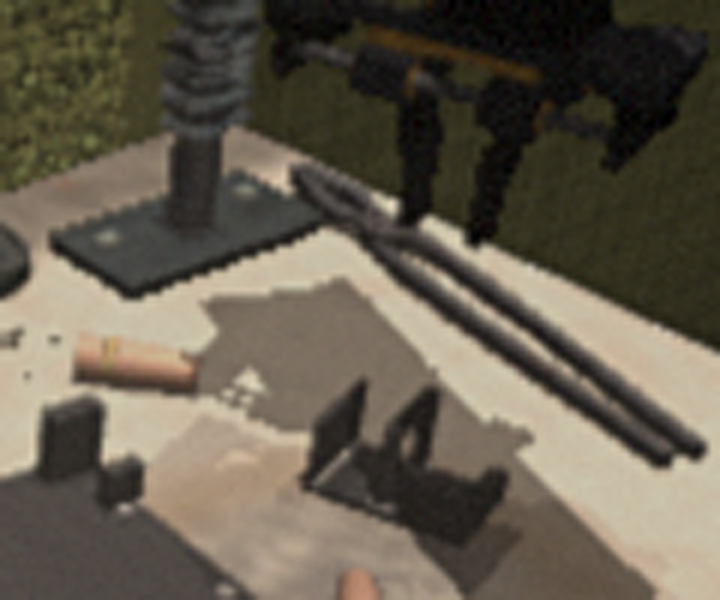

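Plate stands as expected (handle at crop 410,440, face to the left-rear). Fingers are above it, lined up along its x. Lowering over the bar.

>>> servo_tool(rows="0 0 0.025 0 0 0; 0 0 0.025 0 0 0; -0.001 0 0.02 0 0 0; 0 0 0.015 0 0 0; 0 0 0.01 0 0 0; 0 0 0.01 0 0 0; 0 0 0.01 0 0 0; 0 0 0.008 0 0 0; 0 0 0.003 0 0 0; 0 0 0 0 0 0; 0 0 0 0 0 0")

```text
time: 14.35
tcp_pos: [0.4878, -0.2992, 0.0345]
ee_rot: [3.141, 0.0, 1.833]
contact_force: [0.9, 0.5, -0.4]
gripper_width: 0.0262
```

>>> servo_tool(rows="0 0 0 0 0 0; 0 0 0 0 0 0; 0 0 0 0 0 0; 0 0 0 0 0 0; 0 0 0 0 0 0; 0 0 0 0 0 0", gripper=1, grip_force=40)

```text
time: 14.85
tcp_pos: [0.4873, -0.2994, 0.0345]
ee_rot: [-3.141, 0.0, 1.833]
contact_force: [-4.1, 1.2, 5.6]
gripper_width: 0.0086
```

>>> servo_tool(rows="0 0 0 0 0 0; 0 0 0 0 0 0; 0 0 -0.005 0 0 0; 0 0 -0.01 0 0 0; 0 0 -0.02 0 0 0; 0 0 -0.03 0 0 0; 0 0 -0.03 0 0 0; 0 0 -0.02 0 0 0; 0 0 0 0 0 0; 0 0 0 0 0 0; 0 0 0 0 0 0; 0 0 0 0 0 0")

```text
time: 15.85
tcp_pos: [0.4866, -0.2985, 0.1474]
ee_rot: [-3.14, -0.002, 1.833]
contact_force: [0.6, -0.8, -3.8]
gripper_width: 0.009
```

```bash
python3 - <<'E'
from h import *
pic('scene','j.png',(290,80,410,180),6)
o=env.observe();print(o['time'],o['tcp_pos'],np.degrees(o['ee_rot']),o['contact_force'],o['gripper_width'],o['wrist_torque'])
for q in('handle','face','end_plate'): print(q,[(np.round(d['xyz'],3).tolist(),round(d['p'],2)) for d in env.landmark_of('scene',q)])
s=np.array([.598,.147]);y=-.068;u=np.array([np.cos(y),np.sin(y)])
t=s+u*-.100; print(t)
plan([(.45,-.15,.18,104,5),(.455,.02,.18,95,5),(*t,.16,86.1,5)])
E
```

```text
15.9 [ 0.48666253 -0.29857254  0.14747189] [-1.79896801e+02 -1.17004923e-01  1.05037511e+02] [ 0.70179976  0.64006085 -4.59716836] 0.008611626353301344 [-0.04054516 -0.07729851  0.00174646]
handle [([0.491, -0.302, 0.163], 0.76)]
face [([0.528, -0.289, 0.136], 0.68)]
end_plate []
[0.49823111 0.15379476]
0.0307 0.0005 -0.0063 -0.1 -0.1 0.2; 0.0307 0.0004 -0.0064 0.0 -0.0 0.2; 0.0307 0.0003 -0.0064 0.0 -0.0 0.2; 0.0307 0.0002 -0.0064 0.0 -0.0 0.2; 0.0307 0.0001 -0.0064 0.0 -0.0 0.2
0.0327 0.0092 0.0000 0.0 -0.0 1.8; 0.0330 0.0082 0.0000 -0.0 -0.0 1.8; 0.0333 0.0071 0.0000 0.0 -0.0 1.8; 0.0335 0.0061 0.0000 0.0 -0.0 1.8; 0.0336 0.0050 0.0000 0.0 -0.0 1.8
0.0259 0.0109 0.0040 -0.0 -0.0 1.8; 0.0262 0.0101 0.0040 0.0 -0.0 1.8; 0.0265 0.0093 0.0040 0.0 -0.0 1.8; 0.0268 0.0085 0.0040 0.0 -0.0 1.8; 0.0271 0.0077 0.0040 0.0 -0.0 1.8
```

View pics/j.png

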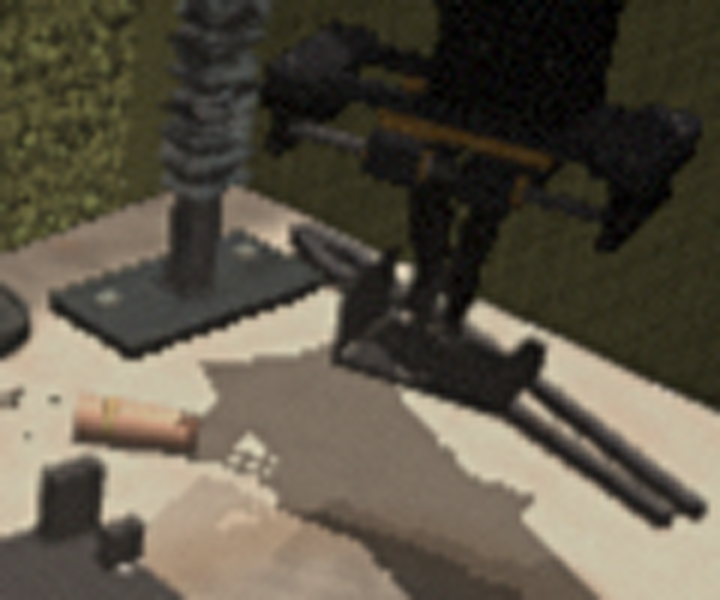

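Plate is lifted by its handle and roughly level. Moving in front of the wide stop.

>>> servo_tool(rows="0.02 0 -0.006 0 0 0.2; 0.03 0 -0.006 0 0 0.2; 0.031 0 -0.006 0 0 0.2; 0.031 0 -0.006 0 0 0.2; 0.031 0 -0.006 0 0 0.2; 0.033 0.009 0 0 0 1.8; 0.033 0.008 0 0 0 1.8; 0.033 0.007 0 0 0 1.8; 0.033 0.006 0 0 0 1.8; 0.034 0.005 0 0 0 1.8; 0.026 0.011 0.004 0 0 1.8; 0.026 0.01 0.004 0 0 1.8; 0.027 0.009 0.004 0 0 1.8; 0.027 0.009 0.004 0 0 1.8; 0.027 0.008 0.004 0 0 1.8; 0.008 0 0 0 0 0; 0 0 0 0 0 0; 0 0 0 0 0 0; 0 0 0 0 0 0")

```text
time: 17.63
tcp_pos: [0.5, 0.1499, 0.159]
ee_rot: [-3.141, 0.001, 1.501]
contact_force: [-0.3, 0.1, -3.6]
gripper_width: 0.0086
```

```bash
python3 - <<'E'
from h import *
o=env.observe();print(o['time'],o['tcp_pos'],np.degrees(o['ee_rot']),o['contact_force'],o['gripper_width'])
for q in('handle','face','end_plate','spacer'): print(q,[(np.round(d['xyz'],3).tolist(),round(d['p'],2)) for d in (env.read_camera('scene') is not None and env.landmark_of('scene',q))])
s=np.array([.598,.147]);y=-.068;u=np.array([np.cos(y),np.sin(y)])
t=s+u*-.094; print(t)
plan([(*t,.06,86.1,5)])
E
```

```text
17.6333 [0.50002733 0.14989936 0.15898235] [-1.79990996e+02  5.36547556e-02  8.59797870e+01] [-0.31092865  0.14951636 -3.64162812] 0.008634799914849382
handle [([0.504, 0.148, 0.172], 0.7)]
face [([0.543, 0.147, 0.151], 0.77)]
end_plate [([0.5, 0.152, 0.122], 0.73)]
spacer [([0.582, 0.152, 0.006], 0.98), ([0.535, 0.431, -0.004], 0.98), ([0.404, 0.38, -0.004], 0.98), ([0.652, -0.274, -0.005], 0.45)]
[0.50421724 0.15338708]
0.0006 0.0008 0.0198 0.0 0.0 -0.0; 0.0005 0.0008 0.0198 0.0 0.0 -0.0; 0.0005 0.0008 0.0198 0.0 0.0 -0.0; 0.0005 0.0008 0.0198 0.0 0.0 -0.0; 0.0005 0.0008 0.0198 -0.0 0.0 -0.0
```

>>> servo_tool(rows="0.001 0.001 0.02 0 0 0; 0.001 0.001 0.025 0 0 0; 0.001 0.001 0.025 0 0 0; 0 0.001 0.018 0 0 0; 0 0 0.012 0 0 0; 0 0 0.006 0 0 0; 0 0 0 0 0 0; 0 0 0 0 0 0")

```text
time: 18.7
tcp_pos: [0.5047, 0.1542, 0.0538]
ee_rot: [3.141, -0.0, 1.502]
contact_force: [0.2, -0.7, -4.2]
gripper_width: 0.0089
```

```bash
python3 - <<'E'
from h import *
pic('scene','k.png',(180,140,300,240),6)
o=env.observe();print(o['time'],o['tcp_pos'],np.degrees(o['ee_rot']),o['contact_force'],o['gripper_width'])
E
```

```text
18.75 [0.50497353 0.15423774 0.05420532] [ 1.79912439e+02 -2.24552288e-02  8.60299491e+01] [ 1.27881191 -0.35251197 -2.97189236] 0.008657673597440865
```

View pics/k.png

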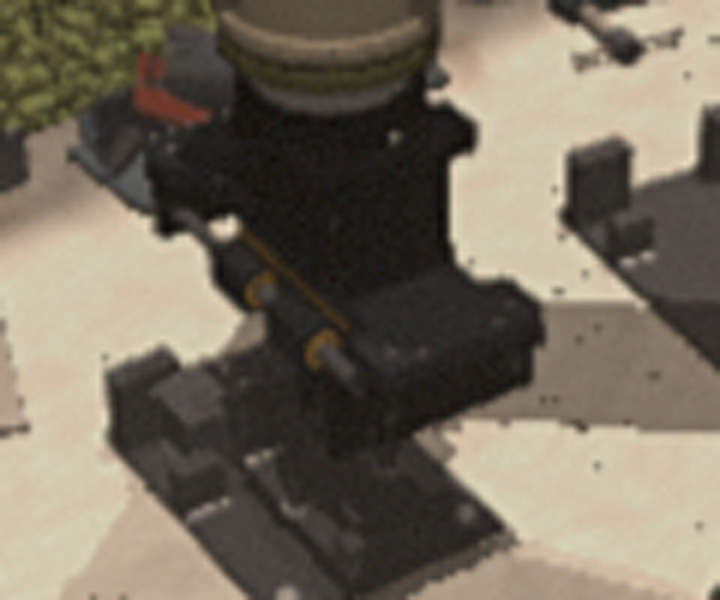

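The plate hovers over the base with its face heading between the lugs. Lowering to contact.

>>> servo_tool(rows="0 0 0.004 0 0 0; 0 0 0.004 0 0 0; 0 0 0.002 0 0 0; 0 0 0.001 0 0 0; 0 0 0 0 0 0; 0 0 0 0 0 0; 0 0 0 0 0 0")

```text
time: 19.33
tcp_pos: [0.5044, 0.154, 0.0422]
ee_rot: [3.141, 0.0, 1.502]
contact_force: [-0.1, 0.5, -3.1]
gripper_width: 0.0084
```

>>> servo_tool(rows="0 0 0.001 0 0 0; 0 0 0 0 0 0; 0 0 0.001 0 0 0; 0 0 0 0 0 0; 0 0 0 0 0 0; 0 0 0 0 0 0")

```text
time: 19.83
tcp_pos: [0.5047, 0.154, 0.0405]
ee_rot: [3.141, -0.0, 1.501]
contact_force: [1.0, -0.6, 3.1]
gripper_width: 0.0086
```

>>> servo_tool(rows="0 0.001 0 0 0 0; 0 0.001 0 0 0 0; 0 0.002 0 0 0 0; 0 0.002 0 0 0 0; 0 0.002 0 0 0 0; 0 0.001 0 0 0 0; 0 0.001 0 0 0 0; 0 0 0 0 0 0; 0 0 0 0 0 0")

```text
time: 20.58
tcp_pos: [0.5133, 0.1541, 0.0405]
ee_rot: [-3.14, 0.0, 1.502]
contact_force: [-6.7, 0.1, 9.3]
gripper_width: 0.0087
```

>>> servo_tool(rows="0 0 -0.0005 0 0 0; 0 0.001 0 0 0 0; 0 0.001 0 0 0 0; 0 0.001 0 0 0 0; 0 0 0 0 0 0; 0 0 0 0 0 0")

```text
time: 21.08
tcp_pos: [0.5174, 0.153, 0.0405]
ee_rot: [3.141, -0.0, 1.501]
contact_force: [-1.1, 0.9, 0.0]
gripper_width: 0.0087
```

>>> servo_tool(rows="0 0.001 0 0 0 0; 0 0.0005 0 0 0 0; 0 0.0005 0 0 0 0; 0 0 0 0 0 0; 0 0 0 0 0 0")

```text
time: 21.5
tcp_pos: [0.5191, 0.1528, 0.0405]
ee_rot: [-3.141, 0.0, 1.502]
contact_force: [-2.8, 0.3, 0.8]
gripper_width: 0.0085
```

>>> servo_tool(rows="0 0.0005 0 0 0 0; 0 0.0005 0 0 0 0; 0 0 0 0 0 0; 0 0 0 0 0 0; 0 0 0 0 0 0")

```text
time: 21.92
tcp_pos: [0.5202, 0.1528, 0.0405]
ee_rot: [-3.142, 0.0, 1.502]
contact_force: [-3.9, -0.1, 1.3]
gripper_width: 0.0086
```

>>> servo_tool(rows="0 0.0005 0 0 0 0; 0 0.0005 0 0 0 0; 0 0 0 0 0 0; 0 0 0 0 0 0; 0 0 0 0 0 0")

```text
time: 22.33
tcp_pos: [0.5214, 0.1527, 0.0406]
ee_rot: [3.141, -0.0, 1.501]
contact_force: [-1.5, 1.2, -3.4]
gripper_width: 0.0085
```

>>> servo_tool(rows="0 0.0005 0 0 0 0; 0 0 0 0 0 0; 0 0 0 0 0 0; 0 0 0 0 0 0")

```text
time: 22.67
tcp_pos: [0.5214, 0.1527, 0.0405]
ee_rot: [-3.141, 0.0, 1.502]
contact_force: [-4.3, -0.8, 0.3]
gripper_width: 0.0085
```

>>> servo_tool(rows="0 0.0005 0 0 0 0; 0 0 0 0 0 0; 0 0 0 0 0 0; 0 0 0 0 0 0")

```text
time: 23.0
tcp_pos: [0.5215, 0.1527, 0.0405]
ee_rot: [-3.14, 0.001, 1.502]
contact_force: [-7.5, -0.2, 2.5]
gripper_width: 0.0087
```

>>> servo_tool(rows="0 0.0005 0 0 0 0; 0 0 0 0 0 0; 0 0 0 0 0 0; 0 0 0 0 0 0")

```text
time: 23.33
tcp_pos: [0.5214, 0.1527, 0.0405]
ee_rot: [-3.139, 0.001, 1.502]
contact_force: [-9.6, -0.8, 4.7]
gripper_width: 0.0091
```

>>> servo_tool(rows="0 0.0005 0 0 0 0; 0 0 0 0 0 0; 0 0.0005 0 0 0 0; 0 0 0 0 0 0; 0 0.0005 0 0 0 0; 0 0 0 0 0 0; 0 0 0 0 0 0; 0 0 0 0 0 0")

```text
time: 24.0
tcp_pos: [0.5215, 0.1527, 0.0405]
ee_rot: [-3.137, 0.002, 1.502]
contact_force: [-18.0, -1.6, 11.8]
gripper_width: 0.0087
```

```bash
python3 - <<'E'
from h import *
pic('scene','l.png',(180,150,280,240),7)
o=env.observe();print(o['time'],o['tcp_pos'],np.degrees(o['ee_rot']),o['contact_force'],o['gripper_width'],o['wrist_torque'])
for q in('handle','face','end_plate','spacer','wide_stop','wide_gap'): print(q,[(np.round(d['xyz'],3).tolist(),round(d['p'],2)) for d in env.landmark_of('scene',q)][:1])
E
```

```text
24.05 [0.52152021 0.15267563 0.04046981] [-1.79718476e+02  1.15118678e-01  8.60804427e+01] [-17.62199535  -1.45243413  11.97202434] 0.008449428246216924 [-0.40686152  3.73603818 -0.05048204]
handle [([0.522, 0.152, 0.056], 0.91)]
face [([0.562, 0.148, 0.03], 0.61)]
end_plate [([0.524, 0.155, 0.007], 0.95)]
spacer [([0.582, 0.148, 0.006], 0.69)]
wide_stop [([0.6, 0.15, -0.004], 0.67)]
wide_gap [([0.574, 0.15, 0.005], 0.95)]
```

View pics/l.png

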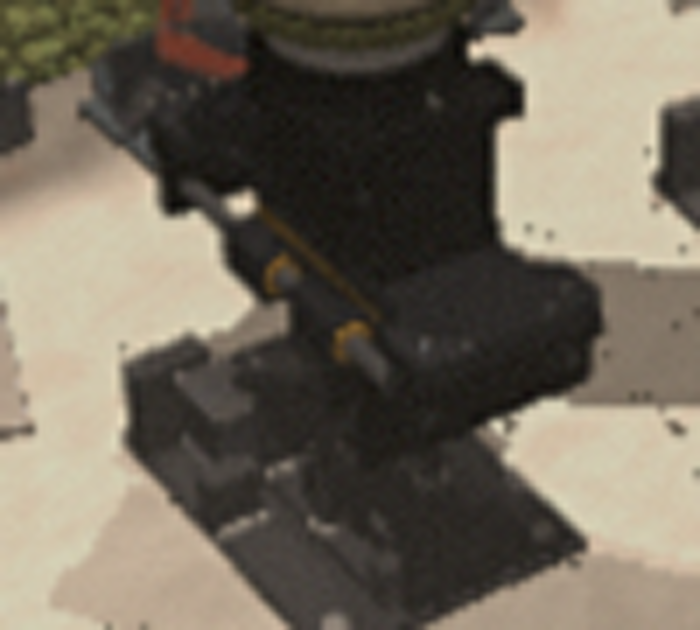

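>>> servo_tool(rows="0 0 0 0 0 0; 0 0 0 0 0 0; 0 0 0 0 0 0; 0 0 0 0 0 0; 0 0 0 0 0 0; 0 0 0 0 0 0")

```text
time: 24.85
tcp_pos: [0.5215, 0.1527, 0.0404]
ee_rot: [-3.137, 0.002, 1.502]
contact_force: [-16.9, -1.6, 12.1]
gripper_width: 0.009
```

```bash
python3 - <<'E'
from h import *
o=env.observe();print(o['time'],o['tcp_pos'],o['contact_force'],o['wrist_torque'],np.abs(o['dq']).max())
print(env.hand_in())
E
```

```text
24.85 [0.52151293 0.15268423 0.04044466] [-16.90944747  -1.6254609   12.0567454 ] [-0.4462284   3.71286526 -0.01008523] 0.0017878192166702292
the job is handed in; nothing more can be done
None
```

I laid the rightmost of the three tubes into the wide gap (the left-hand stop) and let go of it. I then lifted the end plate by its handle, stood it between the front lugs, and pushed until it stopped. The job was handed in at about 24.9 s with the handle still gripped and the push held; no verdict is reported.

**Last checks:**
- **Push:** the arm pushes with about 17 N and is at rest. After base friction I estimate 10 N or more reaches the tube.
- **Position:** more commanded push moved nothing further, so the tube is tight against the fence. The face works out about 35 mm off the fence and within about 1 mm of mid-width.
- **Squareness:** twist about the vertical is near zero, so the face looks flush. Tool tilt is about 0.3°.
- **Disagreements:** the network's face point read a few mm closer to the fence than 35 mm. The gripper showed about 9 mm on the 10 mm handle bar. I took both as measurement error.

The hand partly hid the tube and the face in the final picture, so the right-hand post contact is judged from force and position, not seen. I didn't measure the bystanders again at the end; the arm stayed clear of them.

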